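# Thickness check of a seal disc on a domed anvil

## Robot

A 6-joint arm with a two-finger parallel gripper is mounted at the origin on the work surface. World frame = base frame: x ahead of the robot, y to its left, z up, the work surface at z = 0. Lengths are in mm, angles in rad, forces in N, time in s.
With the tool pointing down it reaches from about 250 to 725 mm from the base axis. Payload 4 kg.
Tool frame: the origin (TCP) lies midway between the tips of the shut fingers; the grasp point (between the pads) lies 19 mm behind it (pinch_z is the distance from the TCP to the grasp point, in mm); z points along the fingers, y is the line along which they close (so a half turn about z gives the same grasp; the last joint's range is limited). The gripper opens to 85 mm and grips with 20 to 120 N. Pads are 22 mm wide; open, the fingers measure 114 mm over their backs; the gripper's body (76 mm by 85 mm) begins 54 mm behind the grasp point. The pads swing forward as they close: fully open they stand 13 mm farther back than shut.
Start: joints at [1.103, 0.241, 0.005, 1.335, 0, 1.571], TCP at [225.46, 446.282, 231.306] pointing down, gripper open.
Joint ranges: [-2.72, 2.72], [-1.05, 1.87], [-1.09, 1.28], [-1.99, 2.15], [-1.42, 1.44], [-3.14, 3.14]. Speed limits (rad/s): [2.79, 2.79, 3.14, 3.14, 3.14, 3.14].

## Interface

Orientations are given as a unit quaternion [w, x, y, z].
In Python, from workcell import * gives the robot as it stands.
- The arm moves only by the tool drive_tool, never from a script. Its arguments are lists of equal length, an entry for each row: "jaw": the finger opening in mm, from 0 to 85.4; "linear": the shift along the tool's x, y, z in units of 40 mm (1.0 is 40 mm), a list of three; "twist": the turn about the tool's z in units of 5 degrees (1.0 is 5 degrees). In form: {"jaw": [jaw, ...], "linear": [[x, y, z], ...], "twist": [twist, ...]}. A call has exactly 5 rows; each row is the pose to reach, as a shift and turn from the pose commanded when the call began, along the tool's axes at that moment; what a row does not reach only later rows make up. A row lasts 1/8 s, in which the tool goes at most 62.5 mm and 10.7 degrees, less where a joint would pass 70% of its speed; a pose out of reach is approached as far as the arm can. A call with a gripper value outside its range is refused whole. The fingers move at their own pace and stop on an object; "force" is the grip in N (left out, the last holds). Time passes only in rows, so rows that repeat a pose let the fingers close, or fill a call up. It gives the time, the measured TCP pose, the force, the opening and the grip force at its end, in the units of the state.
- observe(): the state, without advancing time (a new reading comes with each control period).
- capture(name): name is "side" or "top" or "wrist"; returns the picture (384x512x3 uint8, blue, green, red); there is no depth.
- calibration(name): a dict with "fx", "fy", "cx", "cy" (pixels), "R" (3x3) and "t" (3): a world point X has camera coordinates R X + t; the wrist camera has in their place "tool_from_camera" (4x4, takes a point from camera to tool coordinates, whose origin is the TCP and whose axes are the flange's). Camera axes: x right, y down, z forward; pixel columns grow to the right and rows downward; lengths in mm; the calibration is good to about 2 mm. The wrist camera is an equidistant fisheye: a pixel r from the principal point sees the ray r / f radians off the axis. A picture is of the moment at which its call begins: read the wrist's pose just before it. calibration takes no time and is no camera call.
- close_job(): hands the job in; it is judged then, once.
The state is a dict: "t": time; "qpos": joint angles; "joint_velocities": joint speeds; "joint_torque": joint torques, N m; "tool_pos": TCP position; "tool_rot": TCP orientation; "contact_force": force on the tool from outside, world axes, zero at the start; "moment": the same for the moment, N m; "grip_width": finger opening in mm; "finger_force": force on a finger pad.
Only numpy, scipy, OpenCV 4.12 (cv2) and the standard library are available. Lean on these libraries where they do the work, as an engineer would, in place of code of your own. Each camera call takes 0.05 s, during which the arm holds its last target. There are 200 camera calls.

## Task

Check the thickness of the water purifier's ceramic seal disc: take the disc off its cork stand, balance it centred on top of the steel domed anvil, ring mark up, and let go of it. Then take the gauge probe out of its holder and, holding it upright, rest its tip inside the ring mark at the middle of the balanced disc, with the spring plunger pushed in about half-way, never hard. Finish while still holding the probe there like that, the disc still balanced and untouched by the gripper; leave the other things on the bench where they are.

Things in the scene. Friction and masses are not known exactly. Their poses are not given: they have to be found in the camera images.
- disc_center (a point): centre of the white ceramic seal disc, a loose solid disc 50 mm across, 10 mm thick, about 75 g, lying flat on the cork stand at the start. This point is on its axis, 5 mm above its underside; z axis = disc axis, up. A thin dark ring, 18 mm outside and 15 mm inside diameter, is drawn at the centre of the upper face
- disc_mark (a point): centre of the ring mark, the middle of the disc's upper face, 5 mm above disc_center along the disc's axis
- cork_top (a point): middle of the top face of the fixed square cork stand, 36 x 36 mm, 16 mm tall, axes x and y square to its sides, on which the disc starts; the disc overhangs it by 7 mm on each flat side
- dome_top (a point): highest point of the fixed bare-steel anvil: a post 80 mm across with a hemispherical top of radius 40 mm, 80 mm high in all, on a base plate 100 x 100 x 12 mm. A flat disc set centred on it stays balanced; set s mm off centre it leans by about s/35 rad
- probe_grip (a point): centre of the probe's square grey head, 26 x 26 mm and 46 mm tall, axes x and y square to its flat sides, z up along the probe. The probe (loose, about 150 g) stands upright in its holder at the start; below the head hangs a steel stem 20 mm across and 40 mm long, a nose 12 mm across and 5 mm long, then the plunger. The head's underside, 23 mm below this point, rests on the holder's top
- probe_tip (a point): lowest point of the rounded 6 mm plunger tip; with the plunger out it lies 83 mm below probe_grip on the probe's axis. The point moves with the plunger
- plunger (a joint): how far the spring plunger of the probe is pushed in, m: 0 fully out, 0.010 fully in; about half-way is 0.005. Spring 250 N/m with a small preload, about 1.5 N at half-way
- holder: fixed grey plastic probe holder, block 64 x 64 mm, 75 mm tall, with a vertical through hole 24 mm wide at its middle; origin at the centre of its underside
- anvil: the domed anvil; origin at the centre of its underside, 80 mm below dome_top
- seal_ring: white ceramic seal ring lying flat, 38 mm across, 22 mm hole, 8 mm thick; bystander; origin at the centre of its underside
- wrench: steel wrench lying on the bench, 150 mm long; bystander; origin at the centre of its underside
- beaker: glass beaker, 70 mm across, 90 mm tall; bystander; origin at the centre of its underside
- flask: white plastic bottle with a black cap, 64 mm across, 130 mm tall; bystander; origin at the centre of its underside
- cartridge: white filter cartridge, an upright cylinder 60 mm across, 110 mm tall; bystander; origin at the centre of its underside
- dish: low glass dish, 90 mm across, 18 mm tall; bystander; origin at the centre of its underside
- jar: small amber jar with a black cap, 56 mm across, 65 mm tall; bystander; origin at the centre of its underside
Not all that is in view belongs to the job. Leave any green or red look-alike of the holder alone.

How it is judged (in metres and radians):
On the way, in this order (a step that is already met when the one before it is completed fails the run):
1. the disc lies balanced on the dome, let go and still, while the probe is still in its holder (horizontal distance between disc_center and dome_top below 0.009 m and angle between disc_center's own z axis and vertical below 0.25 rad and contact force between disc and anvil above 0.2 N and contact force between disc and the fingers below 0.05 N and contact force between disc and the arm below 0.05 N and linear speed of disc below 0.02 m/s and angular speed of disc below 0.5 rad/s and contact force between probe and holder above 0.2 N), for 0.3 s.
2. the probe is held in the gripper, clear of its holder, the disc still balanced (horizontal distance between disc_center and dome_top below 0.009 m and angle between disc_center's own z axis and vertical below 0.25 rad and contact force between disc and anvil above 0.2 N and contact force between disc and the fingers below 0.05 N and contact force between disc and the arm below 0.05 N and contact force between probe and the fingers above 1 N and contact force between probe and holder below 0.05 N), for 0.2 s.
At the end, for the whole second after the job is handed in: Disc balanced on the dome (within 9 mm of its top, lean under 0.25 rad), untouched by the robot; probe held, clear of its holder, within 0.12 rad of vertical, tip within 5.5 mm of the mark's centre, plunger in 2.5 to 7.8 mm, force 0.3 to 4 N, all still (under 20 mm/s) (all of step 2 and value of joint plunger between 0.0025 and 0.0078 m and horizontal distance between probe_tip and disc_mark below 0.0055 m and distance between probe_tip and disc_mark below 0.007 m and angle between probe_grip's own z axis and vertical below 0.12 rad and contact force between probe and disc between 0.3 and 4 N and linear speed of each of disc, probe below 0.02 m/s and contact force between probe and anvil below 0.05 N); the arm keeps its last pose, push and grip.
It fails at once if the probe is pressed hard (over 8 N) on the disc (contact force between probe and disc above 8 N).
It fails at once if a bystander is disturbed (moved by more than 20 mm) (distance of any of seal_ring, wrench, beaker, flask, cartridge, dish, jar from where it was at the start of the episode above 0.02 m).
It also fails if it takes over 64 s, if anything falls off the work surface, if the arm or the gripper's body presses on something with over 40 N, if the wrist force passes 120 N, or if a joint passes its speed limit or range.

## Working session

There is one attempt and no reset: what is moved stays moved. The work goes in short steps, Python scripts to look and compute and a tool call to move; the robot and the scene stay as the last step left them, time stands still between calls to the robot, and variables do not carry over. Pictures are saved under pics/ and viewed, at most 10 in all, crops included, and the job is handed in when it is done.

Besides the shell and the picture viewer there is one more tool, called after "Call:" as name(argument=value, ...), one argument or row to a line, values as JSON. drive_tool: Moves the arm, as the interface text tells. Its arguments: {"type":"object","properties":{"jaw":{"type":"array","items":{"type":"number"}},"linear":{"type":"array","items":{"type":"array","items":{"type":"number"}}},"twist":{"type":"array","items":{"type":"number"}},"force":{"type":"number"}},"required":["jaw","linear","twist"]}

```bash
mkdir -p pics; python3 - <<'E'
from workcell import *
import cv2,numpy as np
s=observe();print(s)
for n in("side","top","wrist"):
    im=capture(n);cv2.imwrite(f"pics/{n}0.png",im);print(n,calibration(n))
E
ls
```

```text
{'t': 0.0, 'qpos': array([1.10295241e+00, 2.41412520e-01, 3.71783931e-03, 1.33520195e+00,
       5.61371167e-06, 1.57076712e+00]), 'joint_velocities': array([-0.00073268, -0.00138438,  0.00145424,  0.00014169,  0.00044545,
       -0.00073852]), 'joint_torque': array([ 1.61615000e-03, -3.72319508e+01,  2.52408224e+01,  1.68200559e-02,
        2.87500370e-04, -5.57516231e-06]), 'tool_pos': array([225.19297498, 445.70413252, 230.41075358]), 'tool_rot': array([-2.46164737e-04,  2.31780109e-01,  9.72767638e-01, -1.02089680e-03]), 'contact_force': array([1.23699752, 0.3591466 , 0.39378167]), 'moment': array([ 0.01480131, -0.02100125, -0.06004641]), 'finger_force': 0.0, 'grip_width': 85.56275012572894}
side {'fx': 459.93149629358686, 'fy': 459.93149629358686, 'cx': 254.12658838070845, 'cy': 192.92525564307445, 'R': array([[ 0.78444416, -0.62006087,  0.01311016],
       [-0.38068144, -0.4980761 , -0.77910323],
       [ 0.48962128,  0.60617219, -0.62675855]]), 't': array([-428.02833769,  316.31906346,  952.7402453 ])}
top {'fx': 353.8006166892597, 'fy': 353.8006166892597, 'cx': 252.54756154687112, 'cy': 192.36124083389683, 'R': array([[-0.01746317, -0.99971501, -0.01627685],
       [-0.99508215,  0.01896513, -0.09722058],
       [ 0.09750156,  0.01449902, -0.99512975]]), 't': array([  89.34120782,  589.07387028, 1201.10317193])}
wrist {'fx': 297.3186396354542, 'fy': 297.3186396354542, 'cx': 255.31913174024209, 'cy': 191.56245823746184, 'tool_from_camera': array([[-6.65210431e-04, -9.51290964e-01, -3.08293788e-01,
         7.85316620e+01],
       [ 9.99999426e-01, -3.73689394e-04, -1.00463492e-03,
        -5.79948555e-01],
       [ 8.40494005e-04, -3.08294279e-01,  9.51290666e-01,
        -1.42983344e+02],
       [ 0.00000000e+00,  0.00000000e+00,  0.00000000e+00,
         1.00000000e+00]])}
pics
```

View pics/side0.png

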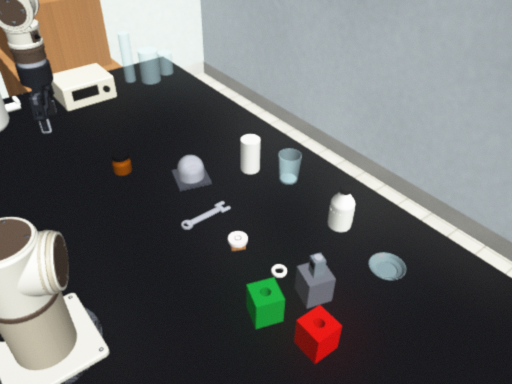

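View pics/top0.png

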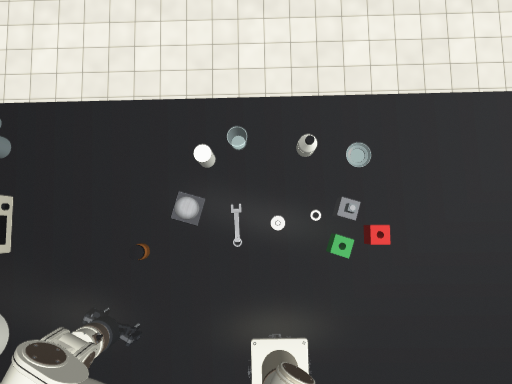

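View pics/wrist0.png

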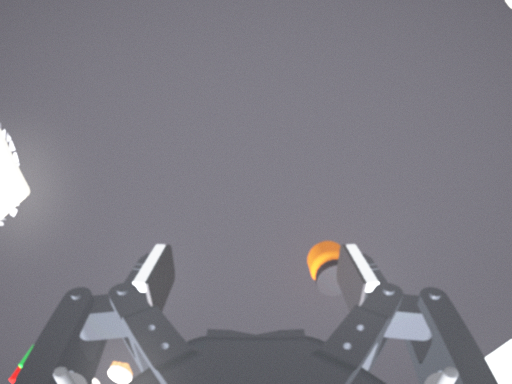

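The side view shows the disc on its cork at (238,240), the seal ring with no stand at (279,271), the dome at (190,168), and the grey holder with probe at (317,285). The top view has the disc at (278,223), ring at (316,215), dome at (187,208), grey holder at (349,208), green block at (342,246) and red block at (380,235). The wrist view shows only the jar.

Two choices need care:
- **Disc:** disc (278,223) or ring (316,215). I take the first because it has cork under it and a drawn ring.
- **Holder:** the grey block (349,208), because it has the probe; the green and red blocks are the look-alikes.

I'll confirm both in a crop.

```bash
cat > h.py <<'E'
from workcell import *
import cv2,numpy as np
from scipy.spatial.transform import Rotation as Ro
def RT(s): return Ro.from_quat(np.roll(s["tool_rot"],-1)).as_matrix()
def ray(n,px,s=None):
    c=calibration(n);a=np.array([(px[0]-c["cx"])/c["fx"],(px[1]-c["cy"])/c["fy"]])
    if n=="wrist":
        r=np.linalg.norm(a);d=np.r_[a/r*np.sin(r),np.cos(r)] if r>1e-9 else np.array([0,0,1.])
        T=c["tool_from_camera"];R=RT(s);return s["tool_pos"]+R@T[:3,3],R@T[:3,:3]@d
    R=c["R"];return -R.T@c["t"],R.T@np.r_[a,1]
def onz(n,px,z,s=None):
    o,d=ray(n,px,s);return o+d*(z-o[2])/d[2]
def blobs(m,amin=20):
    n,l,st,ce=cv2.connectedComponentsWithStats(m.astype(np.uint8))
    return [(st[i],ce[i]) for i in range(1,n) if st[i][4]>=amin]
E
python3 - <<'E'
from h import *
im=cv2.imread("pics/top0.png");sd=cv2.imread("pics/side0.png")
a=cv2.resize(im[170:270,160:400],None,fx=3.3,fy=3.3,interpolation=2)
b=cv2.resize(sd[220:320,215:345],None,fx=2.9,fy=2.9,interpolation=2)
p=np.zeros((a.shape[0]+b.shape[0]-60,a.shape[1],3),np.uint8)[:600]
p=np.zeros((600,a.shape[1],3),np.uint8);p[:a.shape[0]]=a
h=600-a.shape[0];p[a.shape[0]:,:b.shape[1]]=b[:h];cv2.imwrite("pics/crop.png",p)
g=cv2.cvtColor(im,cv2.COLOR_BGR2GRAY)
sub=g[175:235,165:365]
for st,c in blobs(sub>60): print(st+[165,175,0,0,0],c+[165,175])
for st,c in blobs(sub>180,10): print("br",st+[165,175,0,0,0],c+[165,175])
print("disc",onz("top",(278,223),26),onz("side",(238,239),26))
print("dome",onz("top",(187,208),75)); print("head",onz("top",(351.5,208.5),121),onz("side",(318,259),121))
E
```

```text
[171 191  35  35 808] [187.68935644 207.82054455]
[337 196  24  25 410] [348.36829268 207.96341463]
[230 203  12  32 218] [236.28440367 217.        ]
[310 209  12  12 101] [315.44554455 214.62376238]
[270 215  16  16 208] [277.52884615 222.35576923]
br [180 199  16  16 185] [187.34594595 206.51891892]
br [350 205   5   5  20] [352.25 207.25]
br [311 210  10  11  51] [315.50980392 214.82352941]
br [271 216  14  14 154] [277.57142857 222.55844156]
br [235 223   4  12  41] [236.68292683 229.07317073]
disc [482.93797101  -7.44353474  26.        ] [484.57387869 -10.70926053  26.        ]
dome [537.77807786 298.02632498  75.        ]
head [ 523.91462559 -237.42194378  121.        ] [ 527.17166915 -242.1488775   121.        ]
```

View pics/crop.png

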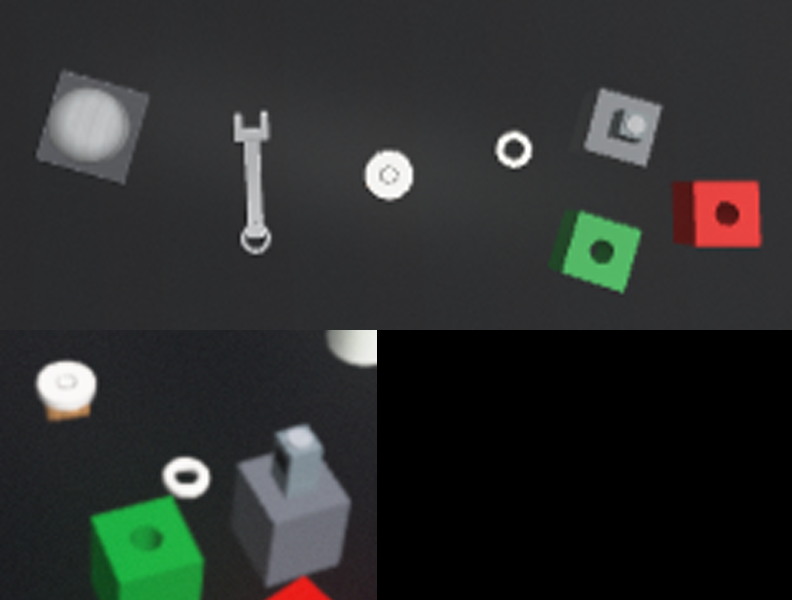

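The crop confirms it: the disc at crop (388,175) carries the drawn ring and sits on cork, the ring at (513,149) has a hole and no stand, and the grey block at (623,127) holds the probe. Next I work out the move to hover over the disc.

```bash
cat >> h.py <<'E'
def sh(target,s=None):
    s=s or observe();d=RT(s).T@(np.array(target)-s["tool_pos"])
    print("pos",s["tool_pos"].round(1),"x yaw",np.degrees(np.arctan2(RT(s)[1,0],RT(s)[0,0])).round(2),"units",(d/40).round(3),"t",s["t"],"q6",s["qpos"][5].round(2),"F",s["contact_force"].round(2),"w",round(s["grip_width"],1),s["finger_force"])
E
python3 -c "
from h import *
print(RT(observe()).round(3));sh([484,-9,160])"
```

```text
[[-0.893  0.451 -0.001]
 [ 0.451  0.893 -0.001]
 [ 0.    -0.002 -1.   ]]
pos [225.3 445.9 230.6] x yaw 153.2 units [-10.902  -7.231   1.777] t 0.15 q6 1.57 F [ 0.78 -0.03 -0.28] w 85.5 0.0
```

Call:
drive_tool(
  jaw=[85,85,85,85,85],
  linear=[
    [-1.25,-0.83,0],
    [-2.5,-1.66,0],
    [-3.75,-2.5,0],
    [-5.0,-3.32,0],
    [-6.25,-4.15,0],
  ],
  twist=[0,0,0,0,0],
)

```text
t: 0.78
tool_pos: [374.3, 183.6, 231.3]
tool_rot: [0.0, 0.232, 0.973, 0.0]
contact_force: [1.1, 0.3, -0.8]
grip_width: 85.1
finger_force: 0.0
```

Call:
drive_tool(
  jaw=[85,85,85,85,85],
  linear=[
    [-1.2,-0.8,0],
    [-2.4,-1.6,0.5],
    [-3.5,-2.3,1.0],
    [-4.65,-3.08,1.75],
    [-4.65,-3.08,1.75],
  ],
  twist=[0,0,0,0,0],
)

```text
t: 1.4
tool_pos: [483.6, -11.6, 158.4]
tool_rot: [-0.002, 0.235, 0.972, -0.001]
contact_force: [-0.6, 0.8, -0.4]
grip_width: 85.1
finger_force: 0.0
```

Call:
drive_tool(
  jaw=[85,85,85,85,85],
  linear=[
    [0,0,0],
    [0,0,0],
    [0,0,0],
    [0,0,0],
    [0,0,0],
  ],
  twist=[0,0,0,0,0],
)

```text
t: 2.02
tool_pos: [484.2, -8.0, 161.6]
tool_rot: [0.0, 0.231, 0.973, 0.0]
contact_force: [0.3, -0.9, -0.2]
grip_width: 84.8
finger_force: 0.0
```

```bash
python3 -c "
from h import *
s=observe();cv2.imwrite('pics/w1.png',capture('wrist'));np.save('w1.npy',np.r_[s['tool_pos'],s['tool_rot']]);sh([484,-9,160],s)"
```

```text
pos [484.2  -8.  161.6] x yaw 153.25 units [-0.006 -0.025  0.041] t 2.025 q6 0.45 F [ 0.25 -0.95 -0.2 ] w 84.8 0.0
```

View pics/w1.png

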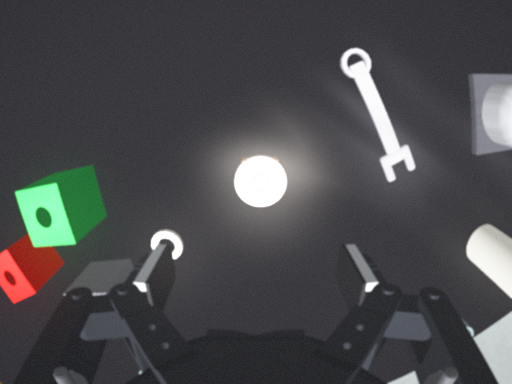

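The disc is at (260,181). Only thin brown cork slivers show at about (243,160) and (277,160). The wrench is at (375,100) and the seal ring at (168,243), both clear of the fingers.

```bash
python3 - <<'E'
from h import *
a=np.load("w1.npy");s=dict(tool_pos=a[:3],tool_rot=a[3:])
im=cv2.imread("pics/w1.png");g=im.min(2)
st,c=max(blobs(g>150,200),key=lambda b:b[0][4] if abs(b[1][0]-260)<30 and abs(b[1][1]-181)<30 else 0)
print(st,c)
m=(g>150).astype(np.uint8)
cn=max([k for k in cv2.findContours(m,0,1)[0] if cv2.pointPolygonTest(k,(260,181),False)>0],key=cv2.contourArea)
P=np.array([onz("wrist",p[0],26,s) for p in cn])[:,:2].astype(np.float32)
print("disc circ",cv2.minEnclosingCircle(P),cv2.fitEllipse(P))
hsv=cv2.cvtColor(im,cv2.COLOR_BGR2HSV)
I=im.astype(int);br=(I[...,2]-I[...,0]>35);br[:, :225]=0;br[:,300:]=0;br[:130]=0;br[220:]=0
for st,c in blobs(br,3):print(st,c)
ys,xs=np.nonzero(br);Q=np.array([onz("wrist",(x,y),10,s)[:2] for x,y in zip(xs,ys)]);
if len(Q): print(Q.min(0),Q.max(0))
# side view cork, dome base & holder outlines
sd=cv2.imread("pics/side0.png").astype(int);b=(sd[...,2]-sd[...,0]>40);b[:,:225]=0;b[:,252:]=0;b[:235]=0;b[255:]=0
ys,xs=np.nonzero(b)
for y in sorted(set(ys)):print(y,xs[ys==y].min(),xs[ys==y].max())
# top: base plate and holder top rects
g=cv2.cvtColor(cv2.imread("pics/top0.png"),6)
for (u,v,z) in((188,208,12),(348,208,75)):
    cn=[k for k in cv2.findContours((g>(60 if z==12 else 75)).astype(np.uint8),0,1)[0] if cv2.pointPolygonTest(k,(u,v),False)>=0][0]
    P=np.array([onz("top",p[0],z)[:2] for p in cn]).astype(np.float32);print(z,cv2.minAreaRect(P))
E
```

```text
[ 233  154   64   54 2508] [262.24641148 179.39712919]
disc circ ((488.7386169433594, -0.3248624801635742), 31.61568832397461) ((487.0257568359375, -2.451890230178833), (51.95964813232422, 60.575435638427734), 3.214874029159546)
[241 158   5   4  11] [243.18181818 159.45454545]
[274 158   5   4   9] [276.22222222 159.11111111]
[462.12444443 -14.70911275] [480.36045408  19.2150441 ]
246 243 245
247 231 245
248 231 245
249 231 244
250 232 239
12 ((542.541748046875, 308.3310546875), (100.09894561767578, 100.82879638671875), 73.0250015258789)
75 ((527.8485717773438, -239.47589111328125), (65.94526672363281, 64.7795639038086), 72.87860107421875)
```

```bash
python3 - <<'E'
from h import *
a=np.load("w1.npy");s=dict(tool_pos=a[:3],tool_rot=a[3:])
im=cv2.imread("pics/w1.png");g=im.min(2)
for th in(190,210,230):
    cn=max([k for k in cv2.findContours((g>th).astype(np.uint8),0,1)[0] if cv2.pointPolygonTest(k,(260,181),False)>0],key=cv2.contourArea)
    P=np.array([onz("wrist",p[0],26,s)[:2] for p in cn]).astype(np.float32)
    c,r=cv2.minEnclosingCircle(P);print(th,c,r,cv2.fitEllipse(P)[:2])
p,q=[onz("wrist",x,16,s) for x in((241.5,158.5),(278,158.5))];d=q-p
print("cork edge",p[:2],q[:2],np.linalg.norm(d),np.degrees(np.arctan2(d[1],d[0])))
print((RT(s)@np.array([0,1,0])).round(3));sh([c[0],c[1],60])
E
```

```text
190 (487.4422607421875, -5.148922443389893) 26.431188583374023 ((487.3559265136719, -5.213106632232666), (51.32712173461914, 51.998687744140625))
210 (487.32470703125, -5.239583969116211) 26.236915588378906 ((487.38397216796875, -5.229973316192627), (51.046077728271484, 51.44190979003906))
230 (487.5158386230469, -5.360541343688965) 25.87846565246582 ((487.4915771484375, -5.293482303619385), (50.55636978149414, 50.99863052368164))
cork edge [460.46597314 -12.2526219 ] [476.71765717  20.03113679] 36.143579077902615 63.27925984930016
[0.45  0.893 0.   ]
pos [484.2  -8.1 161.5] x yaw 153.23 units [-0.041  0.099  2.538] t 2.075 q6 0.45 F [-0.8  -0.28 -0.92] w 84.9 0.0
```

Call:
drive_tool(
  jaw=[70,66,66,66,66],
  linear=[
    [-0.04,0.1,1.0],
    [-0.04,0.1,2.0],
    [-0.04,0.1,3.0],
    [-0.04,0.1,3.3],
    [-0.04,0.1,3.3],
  ],
  twist=[0,0,0,0,0],
)

```text
t: 2.7
tool_pos: [487.2, -5.6, 29.1]
tool_rot: [-0.001, 0.232, 0.973, -0.0]
contact_force: [-0.9, 0.6, 0.3]
grip_width: 65.7
finger_force: 0.0
```

```bash
python3 -c "
from h import *
s=observe();cv2.imwrite('pics/w2.png',capture('wrist'));np.save('w2.npy',np.r_[s['tool_pos'],s['tool_rot']]);sh([487.4,-5.3,7],s)"
```

```text
pos [487.2  -5.6  29.1] x yaw 153.2 units [-0.002  0.01   0.553] t 2.7 q6 0.46 F [-0.87  0.56  0.29] w 65.7 0.0
```

View pics/w2.png

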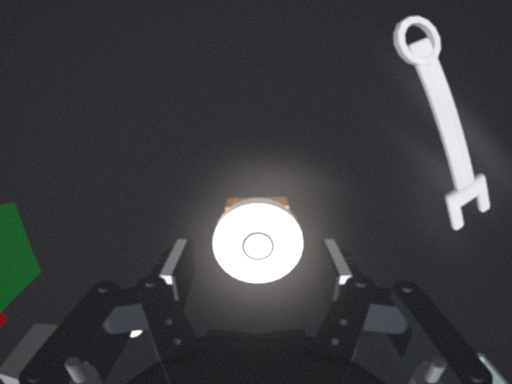

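The disc is centred between the fingers with its mark at (258,246). The cork edge at row 200 is horizontal, so the fingers close across its flat sides. I check the mark's position, then grasp.

```bash
python3 - <<'E'
from h import *
a=np.load("w2.npy");s=dict(tool_pos=a[:3],tool_rot=a[3:])
im=cv2.imread("pics/w2.png");g=im.min(2)
cn=max([k for k in cv2.findContours((g>215).astype(np.uint8),0,1)[0] if cv2.pointPolygonTest(k,(258,243),False)>0],key=cv2.contourArea)
k=g[225:265,235:285];ys,xs=np.nonzero(k<k.max()-50);print("ring px",(xs.min()+xs.max())/2+235,(ys.min()+ys.max())/2+225, len(xs))
m=onz("wrist",((xs.min()+xs.max())/2+235,(ys.min()+ys.max())/2+225),26,s);print(m)
sh([m[0],m[1],7],observe())
E
```

```text
ring px 257.5 245.5 82
[487.6462341   -5.34829375  26.        ]
pos [488.2  -5.6  30.1] x yaw 153.19 units [ 0.016 -0.001  0.578] t 2.75 q6 0.46 F [ 0.6  -0.11  0.64] w 65.9 0.0
```

Call:
drive_tool(
  jaw=[66,66,66,56,48],
  linear=[
    [0,0,0.3],
    [0,0,0.55],
    [0,0,0.55],
    [0,0,0.55],
    [0,0,0.55],
  ],
  twist=[0,0,0,0,0],
  force=25,
)

```text
t: 3.38
tool_pos: [487.7, -5.6, 7.8]
tool_rot: [0.0, 0.232, 0.973, 0.0]
contact_force: [-1.3, 0.1, 1.3]
grip_width: 48.8
finger_force: 25.7
```

Call:
drive_tool(
  jaw=[44,44,44,44,44],
  linear=[
    [0,0,0],
    [0,0,0],
    [0,0,0],
    [0,0,0],
    [0,0,0],
  ],
  twist=[0,0,0,0,0],
)

```text
t: 4.0
tool_pos: [487.7, -5.6, 7.7]
tool_rot: [0.0, 0.232, 0.973, 0.0]
contact_force: [-0.6, 0.4, 6.0]
grip_width: 48.7
finger_force: 25.9
```

```bash
python3 -c "
from h import *
s=observe();cv2.imwrite('pics/w3.png',capture('wrist'));np.save('w3.npy',np.r_[s['tool_pos'],s['tool_rot']]);sh([487.4,-5.3,7],s)
im=cv2.imread('pics/w3.png');cv2.imwrite('pics/w3c.png',cv2.resize(im[180:340,150:370],None,fx=3,fy=3))"
```

```text
pos [487.7  -5.6   7.7] x yaw 153.2 units [0.01  0.002 0.019] t 4.0 q6 0.46 F [-0.65  0.42  5.96] w 48.7 25.94426929950714
```

View pics/w3c.png

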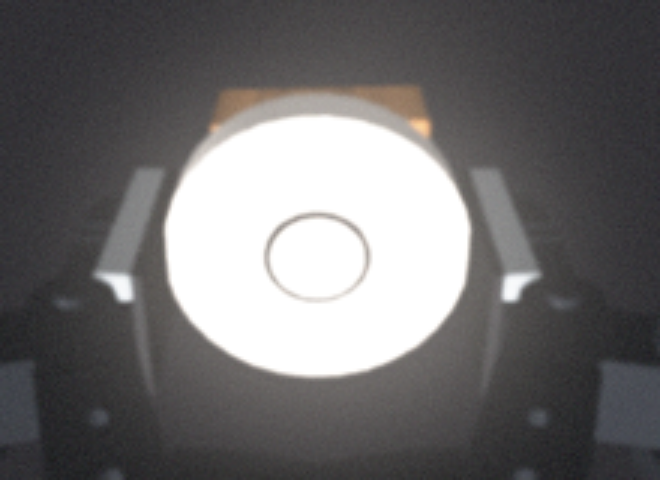

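The disc is held symmetrically with its mark at image (256,266). I lift it and carry it most of the way to the anvil.

Call:
drive_tool(
  jaw=[44,44,44,44,44],
  linear=[
    [0,0,-0.3],
    [0,0,-0.9],
    [0,0,-1.8],
    [0.2,0.6,-2.7],
    [0.4,1.4,-3.25],
  ],
  twist=[0,0,0,0,0],
)

```text
t: 4.68
tool_pos: [499.2, 51.7, 139.7]
tool_rot: [0.001, 0.233, 0.973, 0.0]
contact_force: [0.3, 0.2, -1.5]
grip_width: 48.8
finger_force: 26.2
```

Call:
drive_tool(
  jaw=[44,44,44,44,44],
  linear=[
    [0.3,1.0,0],
    [0.6,2.0,0],
    [0.9,3.0,0],
    [1.2,3.7,0],
    [1.2,3.7,0],
  ],
  twist=[0,0,0,0,0],
)

```text
t: 5.3
tool_pos: [522.2, 207.4, 137.3]
tool_rot: [-0.0, 0.23, 0.973, 0.0]
contact_force: [0.2, -1.1, -1.0]
grip_width: 49.0
finger_force: 26.2
```

Call:
drive_tool(
  jaw=[44,44,44,44,44],
  linear=[
    [0,0,0],
    [0,0,0],
    [0,0,0],
    [0,0,0],
    [0,0,0],
  ],
  twist=[0,0,0,0,0],
)

```text
t: 5.92
tool_pos: [522.4, 205.1, 137.4]
tool_rot: [0.0, 0.232, 0.973, 0.0]
contact_force: [-0.0, 0.2, -1.7]
grip_width: 49.2
finger_force: 26.2
```

```bash
python3 -c "
from h import *
s=observe();cv2.imwrite('pics/w4.png',capture('wrist'));np.save('w4.npy',np.r_[s['tool_pos'],s['tool_rot']]);sh([542.5,308,130],s)
a=np.load('w3.npy');s3=dict(tool_pos=a[:3],tool_rot=a[3:]);m=onz('wrist',(255.7,265.7),26,s3);print('mark in tool at grasp',RT(s3).T@(m-a[:3]))"
```

```text
pos [522.4 205.1 137.4] x yaw 153.17 units [0.713 2.524 0.185] t 5.925 q6 0.84 F [-0.01  0.16 -1.75] w 49.2 26.244081258773804
mark in tool at grasp [ -0.14749293  -0.54930715 -18.25421041]
```

View pics/w4.png

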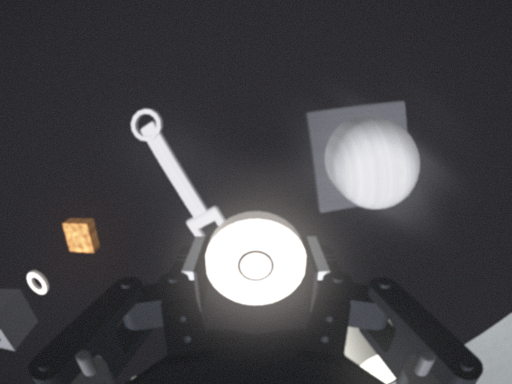

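The disc is firmly held with its mark at (256,266). The dome is at (372,164) on its base plate, whose corners are at about (307,112), (404,101) and (320,212). I fit the sphere by ray tangency and check it against the plate corners.

```bash
cat >> h.py <<'E'
def domefit(name,im,s,th,seed,c0):
    from scipy.optimize import least_squares
    g=cv2.GaussianBlur(im,(3,3),0).min(2)
    cn=[k for k in cv2.findContours((g>th).astype(np.uint8),0,1)[0] if cv2.pointPolygonTest(k,seed,False)>0][0]
    R=[ray(name,p[0],s) for p in cn];o=R[0][0];D=np.array([r[1]/np.linalg.norm(r[1]) for r in R])
    def geo(c):
        v=np.r_[c,40]-o;t=D@v;F=o+D*t[:,None];return F,np.linalg.norm(F-np.r_[c,40],axis=1)
    c=np.array(c0,float)
    for _ in range(6):
        F,r=geo(c);k=F[:,2]>42
        c=least_squares(lambda c:(geo(c)[1]-40)[k],c,loss="soft_l1").x
    print(name,th,"dome",c.round(1),"rms",(geo(c)[1]-40)[k].std().round(2),k.sum(),len(k));return c
E
python3 - <<'E'
from h import *
a=np.load("w4.npy");s=dict(tool_pos=a[:3],tool_rot=a[3:]);im=cv2.imread("pics/w4.png")
print([im[164,x].tolist() for x in(312,318,322,326,330,336)])
for th in(110,125,140):domefit("wrist",im,s,th,(372,164),(542,308))
P=[onz("wrist",p,12,s)[:2] for p in((307,112),(404,101),(320,212))];print(np.round(P,1),"mid",(P[1]+P[2])/2,np.linalg.norm(P[1]-P[2]))
t=cv2.imread("pics/top0.png")
for th in(110,130):domefit("top",t,None,th,(187,208),(542,308))
E
```

```text
[[80, 76, 78], [127, 119, 119], [130, 122, 122], [174, 167, 169], [174, 169, 169], [203, 198, 196]]
wrist 110 dome [545.3 309.1] rms 7.17 205 375
wrist 125 dome [545.3 308.7] rms 0.42 148 288
wrist 140 dome [544.8 308.2] rms 0.86 144 266
[[483.3 276.1]
 [512.4 370.2]
 [577.3 247.9]] mid [544.84686482 309.04059809] 138.48254102903715
top 110 dome [542.4 303.6] rms 1.64 30 63
top 130 dome [542.7 298.8] rms 2.38 29 58
```

Call:
drive_tool(
  jaw=[44,44,44,44,44],
  linear=[
    [0.22,0.85,0],
    [0.44,1.7,0],
    [0.66,2.57,0.3],
    [0.66,2.57,0.9],
    [0.66,2.57,1.13],
  ],
  twist=[0,0,0,0,0],
)

```text
t: 6.6
tool_pos: [543.9, 308.8, 90.1]
tool_rot: [-0.001, 0.231, 0.973, -0.001]
contact_force: [0.4, -0.4, -2.2]
grip_width: 48.8
finger_force: 26.4
```

Call:
drive_tool(
  jaw=[44,44,44,44,44],
  linear=[
    [0,0,0],
    [0,0,0],
    [0,0,0],
    [0,0,0],
    [0,0,0],
  ],
  twist=[0,0,0,0,0],
)

```text
t: 7.22
tool_pos: [545.3, 309.0, 92.5]
tool_rot: [0.0, 0.232, 0.973, 0.0]
contact_force: [-0.0, 0.4, -1.0]
grip_width: 48.5
finger_force: 26.4
```

```bash
python3 -c "
from h import *
s=observe();im=capture('wrist');cv2.imwrite('pics/w5.png',im);cv2.imwrite('pics/s5.png',capture('side'));np.save('w5.npy',np.r_[s['tool_pos'],s['tool_rot']]);sh([545,308.6,72],s)
sd=cv2.imread('pics/s5.png')[110:210,130:250]
a=cv2.resize(im[150:330,130:380],None,fx=2,fy=2);b=cv2.resize(sd,(300,360*100//144));b=cv2.resize(sd,(288,240))
p=np.zeros((360,790,3),np.uint8);p[:,:500]=a;p[:240,500:788]=b;cv2.imwrite('pics/w5c.png',p)"
```

```text
pos [545.3 309.   92.5] x yaw 153.19 units [ 0.002 -0.012  0.512] t 7.225 q6 0.98 F [-0.02  0.41 -1.  ] w 48.5 26.365244686603546
```

View pics/w5c.png

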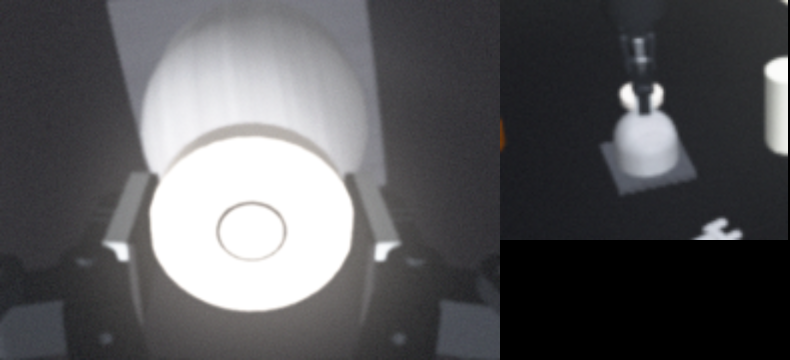

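The disc sits directly over the dome in both views: mark at crop (251,230), dome silhouette midline at about 255. I descend until I feel contact.

Call:
drive_tool(
  jaw=[44,44,44,44,44],
  linear=[
    [0,0,0.2],
    [0,0,0.4],
    [0,0,0.48],
    [0,0,0.5],
    [0,0,0.5],
  ],
  twist=[0,0,0,0,0],
)

```text
t: 7.95
tool_pos: [545.2, 309.0, 72.1]
tool_rot: [0.0, 0.232, 0.973, 0.0]
contact_force: [-0.1, 0.7, -0.4]
grip_width: 48.5
finger_force: 26.4
```

Call:
drive_tool(
  jaw=[44,44,44,44,44],
  linear=[
    [0,0,0.01],
    [0,0,0.02],
    [0,0,0.02],
    [0,0,0.02],
    [0,0,0.02],
  ],
  twist=[0,0,0,0,0],
)

```text
t: 8.57
tool_pos: [545.3, 309.1, 71.7]
tool_rot: [0.0, 0.232, 0.973, 0.0]
contact_force: [-0.7, 0.0, 2.4]
grip_width: 48.8
finger_force: 26.5
```

Call:
drive_tool(
  jaw=[44,44,44,44,44],
  linear=[
    [0,0,0.005],
    [0,0,0.005],
    [0,0,0.005],
    [0,0,0.005],
    [0,0,0.005],
  ],
  twist=[0,0,0,0,0],
)

```text
t: 9.2
tool_pos: [545.3, 309.2, 71.6]
tool_rot: [0.0, 0.232, 0.973, 0.0]
contact_force: [-0.9, -0.2, 4.2]
grip_width: 48.6
finger_force: 26.7
```

Contact is confirmed at about 4–5 N. I release the disc.

Call:
drive_tool(
  jaw=[50,54,60,66,70],
  linear=[
    [0,0,0],
    [0,0,0],
    [0,0,0],
    [0,0,0],
    [0,0,0],
  ],
  twist=[0,0,0,0,0],
)

```text
t: 9.82
tool_pos: [545.0, 308.9, 70.9]
tool_rot: [-0.0, 0.232, 0.973, -0.0]
contact_force: [-1.0, 0.2, -0.5]
grip_width: 69.7
finger_force: 0.0
```

Call:
drive_tool(
  jaw=[70,70,70,70,70],
  linear=[
    [0,0,0],
    [0,0,0],
    [0,0,0],
    [0,0,0],
    [0,0,0],
  ],
  twist=[0,0,0,0,0],
)

```text
t: 10.45
tool_pos: [545.1, 309.0, 71.1]
tool_rot: [0.0, 0.232, 0.973, -0.0]
contact_force: [0.7, 0.3, 0.5]
grip_width: 69.9
finger_force: 0.0
```

```bash
python3 - <<'E'
from h import *
s=observe();im=capture('wrist');cv2.imwrite('pics/w6.png',im);np.save('w6.npy',np.r_[s['tool_pos'],s['tool_rot']]);sh([545,308.6,72],s)
import sys
g=im.min(2)
cn=max([k for k in cv2.findContours((g>215).astype(np.uint8),0,1)[0] if cv2.pointPolygonTest(k,(256,262),False)>0],key=cv2.contourArea)
P=np.array([onz("wrist",p[0],90,s)[:2] for p in cn]).astype(np.float32);print(cv2.fitEllipse(P),cv2.fitEllipse(cn))
k=g[248:285,235:278];ys,xs=np.nonzero(k<k.max()-40);c=((xs.min()+xs.max())/2+235,(ys.min()+ys.max())/2+248);print(c,len(xs),onz("wrist",c,90,s))
E
```

```text
pos [545.1 309.   71.1] x yaw 153.2 units [-0.002 -0.01  -0.022] t 10.45 q6 0.98 F [0.66 0.35 0.48] w 69.9 0.0
((540.986083984375, 308.4151611328125), (49.144691467285156, 61.05576705932617), 94.30912780761719) ((251.1382293701172, 254.92910766601562), (93.4443359375, 116.59425354003906), 128.53280639648438)
(np.float64(255.0), np.float64(266.0)) 126 [544.62627542 308.23812242  90.        ]
```

The mark reads (544.6, 308.2), lying level and let go. I rise, check the disc with one photo, and go to the probe.

Call:
drive_tool(
  jaw=[70,70,72,80,85],
  linear=[
    [0,0,-0.3],
    [0,0,-1.0],
    [0,0,-2.0],
    [0,0,-3.0],
    [0,0,-3.4],
  ],
  twist=[0,0,0,0,0],
)

```text
t: 11.12
tool_pos: [546.5, 309.8, 211.7]
tool_rot: [0.002, 0.232, 0.973, 0.002]
contact_force: [0.4, 0.3, -0.2]
grip_width: 84.6
finger_force: 0.0
```

Call:
drive_tool(
  jaw=[85,85,85,85,85],
  linear=[
    [0,0,0],
    [0,0,0],
    [0,0,0],
    [0,0,0],
    [0,0,0],
  ],
  twist=[0,0,0,0,0],
)

```text
t: 11.75
tool_pos: [544.9, 308.9, 206.5]
tool_rot: [-0.0, 0.232, 0.973, -0.0]
contact_force: [-0.1, -0.7, 0.1]
grip_width: 85.2
finger_force: 0.0
```

```bash
python3 - <<'E'
from h import *
s=observe();im=capture('wrist');cv2.imwrite('pics/w7.png',im);np.save('w7.npy',np.r_[s['tool_pos'],s['tool_rot']]);sh([528,-239.5,200],s)
cv2.imwrite('pics/w7c.png',cv2.resize(im[100:340,120:400],None,fx=2.2,fy=2.2))
E
```

```text
pos [544.9 308.9 206.5] x yaw 153.2 units [ -5.805 -12.427   0.171] t 11.75 q6 0.98 F [-0.12 -0.67  0.08] w 85.2 0.0
```

View pics/w7c.png

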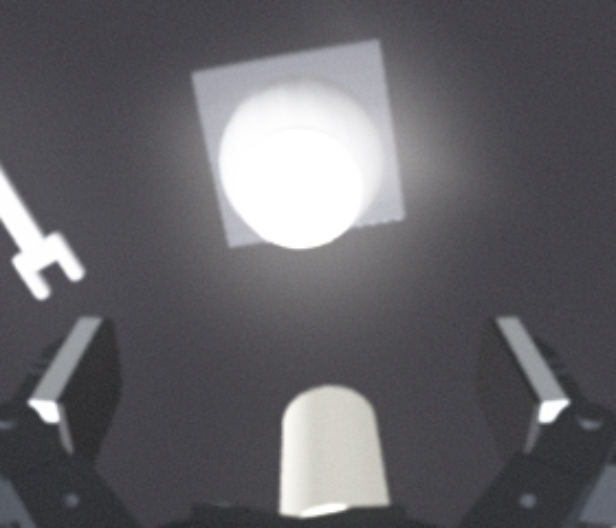

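The disc is balanced on the dome at crop (300,188), round and level, with the cartridge and wrench clear. That used my last picture, so the rest is by numbers.

Call:
drive_tool(
  jaw=[85,85,85,85,85],
  linear=[
    [-0.5,-1.05,0],
    [-1.05,-2.25,0],
    [-1.6,-3.45,0],
    [-2.15,-4.6,0],
    [-2.7,-5.8,0],
  ],
  twist=[0,0,0,0,0],
)

```text
t: 12.42
tool_pos: [536.8, 51.7, 207.3]
tool_rot: [0.0, 0.232, 0.973, 0.0]
contact_force: [0.6, 0.2, 0.1]
grip_width: 84.8
finger_force: 0.0
```

Call:
drive_tool(
  jaw=[85,85,85,85,85],
  linear=[
    [-0.55,-1.15,0],
    [-1.1,-2.3,0],
    [-1.65,-3.5,0],
    [-2.1,-4.6,0],
    [-2.6,-5.5,0],
  ],
  twist=[0,0,0,-1,-2],
)

```text
t: 13.05
tool_pos: [530.0, -191.9, 207.3]
tool_rot: [0.0, 0.145, 0.989, -0.0]
contact_force: [0.4, 0.2, -0.1]
grip_width: 85.2
finger_force: 0.0
```

Call:
drive_tool(
  jaw=[85,85,85,85,85],
  linear=[
    [0,0,0],
    [0,0,0],
    [0,0,0],
    [0,0,0],
    [0,0,0],
  ],
  twist=[0,0,0,0,0],
)

```text
t: 13.68
tool_pos: [530.7, -189.3, 207.2]
tool_rot: [0.0, 0.145, 0.989, -0.0]
contact_force: [-0.2, 0.1, -0.4]
grip_width: 84.7
finger_force: 0.0
```

```bash
python3 - <<'E'
from h import *
s=observe();im=capture('wrist');cv2.imwrite('pics/w8.png',im);np.save('w8.npy',np.r_[s['tool_pos'],s['tool_rot']]);sh([528,-239.5,200],s)
c=calibration('wrist');T=c['tool_from_camera'];R=RT(s)
def proj(X):
    p=np.linalg.inv(T)@np.r_[R.T@(np.array(X)-s['tool_pos']),1];p=p[:3];th=np.arccos(p[2]/np.linalg.norm(p));u=p[:2]/np.linalg.norm(p[:2])*th*c['fx'];return (u+[c['cx'],c['cy']]).round()
print("expect holder",proj([528,-239.5,75]),"head",proj([528,-239.5,121]))
g=cv2.cvtColor(im,6);u,v=proj([528,-239.5,121]).astype(int)
print(g[v-60:v+61:6,u-80:u+81:8])
a=np.load("w7.npy");s7=dict(tool_pos=a[:3],tool_rot=a[3:]);g7=cv2.imread("pics/w7.png").min(2)
for th in(235,245,252):
    for k in cv2.findContours((g7>th).astype(np.uint8),0,1)[0]:
        if cv2.contourArea(k)>300 and cv2.pointPolygonTest(k,(256,186),False)>0:
            P=np.array([onz("wrist",p[0],90,s7)[:2] for p in k]).astype(np.float32);print("disc",th,cv2.minEnclosingCircle(P),cv2.fitEllipse(P)[:2])
E
```

```text
pos [ 530.7 -189.3  207.2] x yaw 163.27 units [-0.297 -1.222  0.181] t 13.675 q6 -0.05 F [-0.16  0.06 -0.38] w 84.7 0.0
expect holder [207. 193.] head [198. 210.]
[[141  75  78  75  77  71  73  68  74  82  92  92  90  94  91  93  86  90
   97 103 118]
 [141 112  77  73  74  75  74  72  83 100 104 103 104 106 104 107  86  92
   94 107 111]
 [142 137  75  74  73  72  74  77 113 112 112 115 117 113 112 117  90  95
  101 100 111]
 [ 96  74  73  75  70  71  71 140 221 218 218 215 214 212 213 212  89  92
   97 104 102]
 [ 74  79  73  69  69  76  71 111 221 219 220 220 218 213 214 208  84  86
   91  94  99]
 [ 75  72  69  70  74  70  72  95 219 220 219 221 218 217 218 209  82  82
   87  91  89]
 [ 71  66  71  73  73  71  74  84 220 217 118 118 118 215 212 211  79  76
   78  79  81]
 [ 73  68  71  70  64  67  72  80 219 109  59  60 117 212 213 213  76  74
   74  74  77]
 [ 68  70  65  71  67  70  66  73 219 191 183 174 150 210 217 215  75  75
   69  70  74]
 [ 70  69  72  69  70  74  73  75 219 231 231 224 198 203 215 214  70  69
   72  67  66]
 [ 64  65  64  70  68  72  71  72 220 252 252 2
[... 684 characters left out ...]
42 105  46  65  66  68  68  70  66  71  73  67  69  65
   68  60  67]
 [ 61  64  62  63 139  43  46  58  65  68  68  71  69  65  69  68  64  68
   64  64  66]
 [ 59  64  56 142 138  43  50  50  63  68  67  68  67  65  74  69  71  63
   63  68  66]]
disc 235 ((537.2172241210938, 309.331298828125), 33.21345901489258) ((538.1602783203125, 310.00872802734375), (59.684078216552734, 64.94751739501953))
disc 245 ((538.4579467773438, 307.8402404785156), 31.910934448242188) ((539.1465454101562, 308.1776123046875), (54.74121856689453, 62.705848693847656))
disc 252 ((540.4429321289062, 307.7501220703125), 29.93232536315918) ((542.3206176757812, 306.7942810058594), (49.5362548828125, 58.61091613769531))
```

```bash
python3 - <<'E'
from h import *
a=np.load("w8.npy");s=dict(tool_pos=a[:3],tool_rot=a[3:]);im=cv2.imread("pics/w8.png");g=cv2.cvtColor(im,6)
yaw=np.degrees(np.arctan2(RT(s)[1,0],RT(s)[0,0]))
for th in(170,195):
    k=[k for k in cv2.findContours((g>th).astype(np.uint8),0,1)[0] if cv2.pointPolygonTest(k,(230,200),False)>0][0]
    P=np.array([onz("wrist",p[0],75,s)[:2] for p in k]).astype(np.float32);print("holder",th,cv2.minAreaRect(P),cv2.boundingRect(k))
print(g[206:250:2,178:224:2])
p=onz("wrist",(256.4,185.5),90,dict(tool_pos=np.load("w7.npy")[:3],tool_rot=np.load("w7.npy")[3:]));print("disc",p)
E
```

```text
holder 170 ((531.9513549804688, -239.70281982421875), (63.95244598388672, 66.05293273925781), 72.65190887451172) (175, 164, 66, 64)
holder 195 ((532.0860595703125, -240.02178955078125), (62.849491119384766, 64.5226821899414), 72.66730499267578) (175, 165, 65, 62)
[[203 218 219 223 229 232 232 244 252 253 252 252 251 240 204 223 229 228
  202 121 110 130 204]
 [197 220 219 226 228 232 247 252 253 252 252 252 251 252 243 206 228 229
  201 121 112 142 209]
 [182 216 220 223 230 238 252 252 253 253 252 252 251 252 253 238 223 226
  215 124 112 156 216]
 [174 218 221 223 230 243 252 252 253 253 252 252 251 252 253 251 224 229
  218 122 116 182 216]
 [167 219 217 224 229 242 252 252 252 252 252 252 251 252 253 251 230 229
  215 124 126 201 216]
 [161 220 217 220 230 238 252 252 252 252 251 252 251 252 252 252 234 229
  222 131 150 215 216]
 [151 215 214 219 229 231 249 252 252 253 252 251 251 252 252 251 234 230
  219 131 172 216 214]
 [141 214 217 220 226 230 238 251 252 253 252 251 251 252 252 244 230 228
  221 139 193 214 215]
 [124 210 213 219 227 232 231 238 249 252 252 251 251 251 24
[... 644 characters left out ...]
  73  69  73  71  75  74  76  71  75  77  77  77
   72  75  71  73  75]
 [ 71  71  67  66  75  69  70  76  70  74  69  75  70  75  75  74  75  77
   73  70  74  74  76]
 [ 67  67  70  72  70  71  72  70  75  74  74  73  71  74  73  75  70  69
   71  71  74  72  73]
 [ 66  73  72  72  69  67  72  65  72  73  72  73  73  72  73  67  74  69
   76  73  74  74  73]
 [ 70  73  69  71  68  73  70  71  70  72  73  75  72  70  71  72  74  72
   71  73  71  72  72]
 [ 69  69  70  69  72  73  74  70  75  73  67  75  71  71  68  69  70  71
   67  70  71  70  72]
 [ 69  67  66  73  70  65  69  67  72  70  77  70  75  68  69  73  70  65
   70  69  72  72  71]]
disc [544.49902298 309.05276886  90.        ]
```

Call:
drive_tool(
  jaw=[85,85,85,85,85],
  linear=[
    [-0.37,-1.2,0],
    [-0.37,-1.2,0.6],
    [-0.37,-1.2,1.3],
    [-0.37,-1.2,1.5],
    [-0.37,-1.2,1.5],
  ],
  twist=[0,0,0,0,0],
)

```text
t: 14.35
tool_pos: [530.7, -240.0, 147.0]
tool_rot: [-0.0, 0.146, 0.989, 0.0]
contact_force: [0.2, -1.1, 0.4]
grip_width: 84.8
finger_force: 0.0
```

Call:
drive_tool(
  jaw=[85,85,85,85,85],
  linear=[
    [0,0,0],
    [0,0,0],
    [0,0,0],
    [0,0,0],
    [0,0,0],
  ],
  twist=[0,0,0,0,0],
)

```text
t: 14.98
tool_pos: [530.8, -240.3, 147.2]
tool_rot: [0.0, 0.146, 0.989, -0.0]
contact_force: [-0.8, 0.7, -0.9]
grip_width: 84.8
finger_force: 0.0
```

```bash
cat > m.py <<'E'
from h import *
import sys
n=sys.argv[1];zt=float(sys.argv[2])
s=observe();im=capture('wrist');cv2.imwrite(f'pics/{n}.png',im);sh([531,-239.6,84],s)
c=calibration('wrist')
for th in(238,246):
    for k in cv2.findContours((im.min(2)>th).astype(np.uint8),0,1)[0]:
        x,y,w,h=cv2.boundingRect(k)
        if cv2.contourArea(k)>150: 
            p=onz('wrist',(x+w/2-.5,y+h/2-.5),zt,s)
            print(th,(x,y,w,h),cv2.contourArea(k),p.round(1),"tool",(RT(s).T@(p-s['tool_pos'])).round(1))
g=cv2.cvtColor(im,6)
for th in(120,165):
    for k in cv2.findContours((g>th).astype(np.uint8),0,1)[0]:
        if cv2.contourArea(k)>1000: print("g",th,cv2.boundingRect(k),cv2.contourArea(k),cv2.minAreaRect(np.array([onz("wrist",p[0],75,s)[:2] for p in k]).astype(np.float32)))
E
python3 m.py w9 121
```

```text
pos [ 530.8 -240.3  147.2] x yaw 163.2 units [1.00e-03 1.80e-02 1.58e+00] t 14.975 q6 -0.13 F [-0.76  0.69 -0.91] w 84.8 0.0
238 (388, 338, 25, 29) 356.0 [ 696.9 -150.8  121. ] tool [-133.1  133.6   26.2]
238 (244, 217, 30, 26) 583.5 [ 532.3 -239.5  121. ] tool [-1.2  1.2 26.2]
238 (330, 115, 37, 38) 1044.0 [ 489.2 -171.7  121. ] tool [59.7 53.6 26.2]
246 (388, 339, 25, 27) 296.0 [ 696.9 -150.8  121. ] tool [-133.1  133.6   26.2]
246 (244, 217, 29, 25) 535.0 [ 531.9 -239.7  121. ] tool [-0.8  0.8 26.2]
246 (330, 115, 37, 38) 1026.5 [ 489.2 -171.7  121. ] tool [59.7 53.6 26.2]
g 120 (477, 323, 35, 61) 1307.0 ((934.0000610351562, 81.28026580810547), (285.481201171875, 61.58537673950195), 26.993083953857422)
g 120 (223, 309, 70, 26) 1209.5 ((648.5892333984375, -274.59857177734375), (67.8874740600586, 33.915306091308594), 73.2466812133789)
g 120 (215, 160, 87, 87) 6833.0 ((533.256103515625, -240.04714965820312), (65.35686492919922, 71.6714096069336), 72.73609161376953)
g 120 (328, 114, 40, 44) 1270.5 ((499.9947814941406, -159.4965362548828), (31.142112731933594, 32.6424446105957), 76.227
[... 378 characters left out ...]
776916503906), 71.14950561523438)
g 165 (477, 323, 35, 61) 1248.0 ((934.8590698242188, 82.44609832763672), (282.87054443359375, 60.632450103759766), 27.081087112426758)
g 165 (223, 310, 69, 25) 1109.5 ((649.056396484375, -275.2053527832031), (66.80127716064453, 32.6393928527832), 73.20366668701172)
g 165 (216, 161, 85, 85) 6518.5 ((533.29443359375, -239.98440551757812), (64.02687072753906, 69.75685119628906), 72.74948120117188)
g 165 (329, 114, 39, 40) 1148.0 ((498.7076110839844, -158.72288513183594), (30.083580017089844, 29.859683990478516), 13.050765037536621)
g 165 (198, 0, 92, 79) 6741.0 ((409.0374450683594, -213.0786590576172), (63.981544494628906, 59.67913818359375), 71.17121124267578)
```

Call:
drive_tool(
  jaw=[85,75,65,65,65],
  linear=[
    [-0.025,0.02,0.5],
    [-0.025,0.02,1.1],
    [-0.025,0.02,1.5],
    [-0.025,0.02,1.58],
    [-0.025,0.02,1.58],
  ],
  twist=[0,0,0,0,0],
  force=30,
)

```text
t: 15.65
tool_pos: [532.2, -239.9, 84.2]
tool_rot: [0.0, 0.146, 0.989, -0.0]
contact_force: [-0.7, 0.6, 0.8]
grip_width: 64.6
finger_force: 0.0
```

Call:
drive_tool(
  jaw=[55,45,35,28,22],
  linear=[
    [0,0,0],
    [0,0,0],
    [0,0,0],
    [0,0,0],
    [0,0,0],
  ],
  twist=[0,0,0,0,0],
)

```text
t: 16.27
tool_pos: [532.2, -239.7, 84.2]
tool_rot: [0.0, 0.146, 0.989, 0.0]
contact_force: [0.3, 1.1, 2.5]
grip_width: 25.6
finger_force: 29.7
```

Call:
drive_tool(
  jaw=[20,20,20,20,20],
  linear=[
    [0,0,0],
    [0,0,0],
    [0,0,0],
    [0,0,0],
    [0,0,0],
  ],
  twist=[0,0,0,0,0],
)

```text
t: 16.9
tool_pos: [532.2, -239.8, 84.2]
tool_rot: [0.0, 0.146, 0.989, 0.0]
contact_force: [0.6, 0.5, 3.5]
grip_width: 25.6
finger_force: 30.0
```

```bash
python3 m.py w10 121 | head -5
```

```text
pos [ 532.2 -239.8   84.2] x yaw 163.2 units [ 0.029 -0.005  0.005] t 16.9 q6 -0.13 F [0.65 0.55 3.46] w 25.6 29.997491240501404
238 (234, 273, 43, 33) 1074.5 [ 532.4 -240.8  121. ] tool [ -0.6  -0.9 -36.8]
238 (348, 119, 45, 47) 1596.5 [ 483.3 -180.6  121. ] tool [ 63.9  42.5 -36.8]
246 (235, 273, 42, 33) 1022.0 [ 532.5 -240.6  121. ] tool [ -0.6  -0.7 -36.8]
246 (349, 119, 44, 47) 1574.5 [ 483.3 -180.4  121. ] tool [ 63.9  42.7 -36.8]Traceback (most recent call last):
  File "m.py", line 15, in <module>
    if cv2.contourArea(k)>1000: print("g",th,cv2.boundingRect(k),cv2.contourArea(k),cv2.minAreaRect(np.array([onz("wrist",p[0],75,s)[:2] for p in k]).astype(np.float32)))
                                                                                                              ~~~^^^^^^^^^^^^^^^^^^^
  File "h.py", line 12, in onz
    o,d=ray(n,px,s);return o+d*(z-o[2])/d[2]
        ~~~^^^^^^^^
  File "h.py", line 6, in ray
    c=calibration(n);a=np.array([(px[0]-c["cx"])/c["fx"],(px[1]-c["cy"])/c["fy"]])
ValueError: time passes only in moves, steps and waits
```

The probe is gripped: width 25.6 mm, head axis within 1 mm of the tool axis. I lift it straight out of the holder.

Call:
drive_tool(
  jaw=[20,20,20,20,20],
  linear=[
    [0,0,0],
    [0,0,-0.15],
    [0,0,-0.5],
    [0,0,-0.9],
    [0,0,-1.4],
  ],
  twist=[0,0,0,0,0],
  force=50,
)

```text
t: 17.58
tool_pos: [531.9, -239.9, 141.0]
tool_rot: [-0.0, 0.146, 0.989, -0.0]
contact_force: [0.2, -0.7, -1.5]
grip_width: 25.7
finger_force: 49.3
```

Call:
drive_tool(
  jaw=[20,20,20,20,20],
  linear=[
    [0,0,-0.4],
    [0,0,-0.9],
    [0,0,-1.35],
    [0,0,-1.35],
    [0,0,-1.35],
  ],
  twist=[0,0,0,0,0],
)

```text
t: 18.2
tool_pos: [531.7, -239.7, 193.5]
tool_rot: [-0.0, 0.146, 0.989, 0.0]
contact_force: [-0.4, 0.3, -2.2]
grip_width: 25.7
finger_force: 49.3
```

```bash
python3 -c "
from h import *
s=observe();sh([544.3,309.1,192],s)
im=capture('wrist');cv2.imwrite('pics/w11.png',im)
s2=s
for k in cv2.findContours((im[200:340,180:330].min(2)>238).astype(np.uint8),0,1)[0]:
    if cv2.contourArea(k)>300: print(cv2.boundingRect(k))
"
```

```text
pos [ 531.7 -239.7  193.5] x yaw 163.19 units [ 3.664 13.225  0.04 ] t 18.2 q6 -0.13 F [-0.43  0.25 -2.2 ] w 25.7 49.30089712142944
(54, 73, 43, 33)
```

Call:
drive_tool(
  jaw=[20,20,20,20,20],
  linear=[
    [0.15,0.6,0],
    [0.5,1.7,0],
    [0.8,2.9,0],
    [1.1,4.1,0],
    [1.45,5.3,0],
  ],
  twist=[0,0,0,0,0],
)

```text
t: 18.88
tool_pos: [537.1, -18.6, 192.9]
tool_rot: [-0.001, 0.146, 0.989, -0.0]
contact_force: [0.3, -0.9, -0.8]
grip_width: 25.4
finger_force: 49.4
```

Call:
drive_tool(
  jaw=[20,20,20,20,20],
  linear=[
    [0.33,1.2,0],
    [0.66,2.4,0],
    [1.0,3.6,0],
    [1.3,4.6,0],
    [1.5,5.2,0],
  ],
  twist=[0,0,0,0,0],
)

```text
t: 19.5
tool_pos: [539.6, 198.4, 192.6]
tool_rot: [-0.001, 0.145, 0.989, -0.0]
contact_force: [0.1, 0.7, -1.8]
grip_width: 25.1
finger_force: 49.5
```

Call:
drive_tool(
  jaw=[20,20,20,20,20],
  linear=[
    [0,0,0],
    [0,0,0],
    [0,0,0],
    [0,0,0],
    [0,0,0],
  ],
  twist=[0,0,0,0,0],
)

```text
t: 20.12
tool_pos: [540.6, 195.8, 194.1]
tool_rot: [0.0, 0.147, 0.989, 0.0]
contact_force: [-0.9, 0.0, -0.8]
grip_width: 25.6
finger_force: 49.5
```

```bash
python3 - <<'E'
from h import *
s=observe();sh([544.3,309.1,192],s)
im=capture('wrist');cv2.imwrite('pics/w12.png',im);np.save('w12.npy',np.r_[s['tool_pos'],s['tool_rot']])
t=cv2.imwrite('pics/t12.png',capture('top'))
s=dict(tool_pos=np.load('w12.npy')[:3],tool_rot=np.load('w12.npy')[3:])
g=im.min(2)
for th in(215,230,245):
    for k in cv2.findContours((g>th).astype(np.uint8),0,1)[0]:
        if cv2.contourArea(k)>400:
            P=np.array([onz('wrist',p[0],90,s)[:2] for p in k]).astype(np.float32);b=cv2.boundingRect(k)
            print(th,b,cv2.fitEllipse(P)[:2])
E
```

```text
pos [540.6 195.8 194.1] x yaw 163.14 units [0.733 2.738 0.052] t 20.125 q6 0.64 F [-0.92  0.03 -0.79] w 25.6 49.515641927719116
215 (226, 261, 60, 46) ((636.3021240234375, 165.70977783203125), (65.19868469238281, 66.75997161865234))
215 (321, 118, 83, 70) ((536.8976440429688, 297.07940673828125), (61.33491134643555, 79.26222229003906))
215 (162, 73, 67, 125) ((484.6315612792969, 158.13621520996094), (26.720502853393555, 123.86812591552734))
230 (234, 273, 44, 34) ((642.6477661132812, 163.65733337402344), (43.009056091308594, 43.977569580078125))
230 (327, 121, 77, 67) ((538.5402221679688, 298.01727294921875), (58.1448974609375, 75.82036590576172))
230 (162, 73, 66, 125) ((484.09381103515625, 158.06732177734375), (26.738895416259766, 121.34583282470703))
245 (235, 273, 42, 33) ((641.9638671875, 163.99761962890625), (40.68402862548828, 41.91160583496094))
245 (332, 128, 71, 60) ((541.970458984375, 300.1236572265625), (51.76668930053711, 70.94670104980469))
245 (162, 74, 66, 124) ((483.5915222167969, 157.99021911621094), (26.771997451782227, 116.61072540283203))
```

```bash
python3 - <<'E'
from h import *
a=np.load('w12.npy');s=dict(tool_pos=a[:3],tool_rot=a[3:]);im=cv2.imread('pics/w12.png');c=calibration('wrist');T=c['tool_from_camera']
p=(np.linalg.inv(T)@np.r_[RT(s).T@(np.array([544.6,308.5,90])-a[:3]),1])[:3];th=np.arccos(p[2]/np.linalg.norm(p));uv=p[:2]/np.linalg.norm(p[:2])*th*c['fx']+[c['cx'],c['cy']]
print(uv);u,v=uv.round().astype(int);print(im[v-36:v+40:3,u-44:u+44:3,0])
g=cv2.imread('pics/t12.png').min(2);print(g[196:222,176:200])
E
```

```text
[377.92669045 159.39363468]
[[193 199 218 229 232 235 238 236 235 236 236 238 235 230 228 223 214 196
  179 173 114 106  95  94  89  83  81  80  78  78]
 [207 222 229 237 241 243 244 244 243 242 243 244 243 241 237 234 229 219
  204 179 131 121 109 102  92  90  85  82  85  80]
 [225 234 235 242 247 247 248 250 248 247 248 248 249 245 241 240 239 230
  221 197 140 134 120 117  99  94  90  87  86  80]
 [230 240 242 246 250 251 251 252 251 250 249 239 232 248 255 255 254 248
  233 222 167 148 133 125 116 106  95  90  89  80]
 [236 244 247 248 252 252 252 253 253 245 236 255 255 255 255 255 255 255
  255 249 207 164 153 142 128 117 106  98  91  88]
 [240 247 249 250 253 253 253 253 246 250 255 255 255 255 255 255 255 255
  255 255 255 173 159 152 140 127 120 106  97  90]
 [244 249 251 251 253 254 253 249 252 255 255 255 255 255 255 255 255 255
  255 255 255 254 167 163 153 144 132 121 106  99]
 [247 250 252 252 253 254 253 248 255 255 255 255 255 255 255 255 255 255
  255 255 255 255 208 165 161 157 141 130 118 106]
 [248 251 253 253 254 254 250 255 255 255 255 255 255 255 255 255 255 25
[... 4105 characters left out ...]
10 212 211 215 218 205 204 208 217 220 223 225 227 227 228 228 229
  229 229 229 229 229 228]
 [193 201 210 210 193 186 196 207 210 217 221 223 225 226 227 228 228 229
  229 229 229 229 229 229]
 [189 185 195 187 182 189 198 206 213 218 221 224 225 226 226 228 228 228
  229 229 229 229 229 229]
 [182 169 159 169 182 192 200 208 214 219 222 224 225 226 227 228 228 228
  229 229 230 229 230 229]
 [155 151 162 173 184 195 202 208 214 219 222 223 225 226 227 227 228 228
  228 229 229 229 229 229]
 [144 152 163 175 186 195 203 210 216 220 222 224 225 226 227 227 228 227
  228 228 229 229 230 230]
 [145 154 167 178 188 197 205 211 216 220 222 224 225 226 226 227 227 228
  228 229 229 229 230 229]]
```

```bash
python3 - <<'E'
from h import *
a=np.load('w12.npy');s=dict(tool_pos=a[:3],tool_rot=a[3:]);im=cv2.imread('pics/w12.png')
m=cv2.morphologyEx((im[...,0]>=255).astype(np.uint8),cv2.MORPH_OPEN,np.ones((3,3)))
k=max([k for k in cv2.findContours(m,0,1)[0] if cv2.pointPolygonTest(k,(380,165),False)>0],key=cv2.contourArea)
P=np.array([onz('wrist',p[0],90,s)[:2] for p in cv2.convexHull(k)]).astype(np.float32);print(cv2.boundingRect(k),cv2.minEnclosingCircle(P),cv2.fitEllipse(P))
ys,xs=np.nonzero(im[143:178,358:400,0]<254);ys+=143;xs+=358
print(len(xs)); Q=np.array([onz('wrist',p,90,s)[:2] for p in zip(xs.tolist(),ys.tolist())]);print(Q.mean(0),(Q.min(0)+Q.max(0))/2,np.ptp(Q,axis=0)); print(observe()['t'])
E
```

```text
(352, 132, 51, 55) ((544.7626953125, 308.14398193359375), 25.691844940185547) ((544.90283203125, 308.1144714355469), (50.572513580322266, 51.254215240478516), 160.09812927246094)
59
[546.83319822 312.68324758] [551.09437413 315.92004689] [31.70035059 32.85616391]
20.225
```

The disc is at (544.8, 308.1), matching the earlier reading. I move the probe above it.

Call:
drive_tool(
  jaw=[20,20,20,20,20],
  linear=[
    [0.2,0.7,0],
    [0.4,1.5,0],
    [0.6,2.3,0],
    [0.73,2.74,0],
    [0.73,2.74,0],
  ],
  twist=[0,0,0,0,0],
)

```text
t: 20.85
tool_pos: [543.9, 310.6, 193.5]
tool_rot: [-0.0, 0.145, 0.989, -0.0]
contact_force: [0.1, 0.1, -1.2]
grip_width: 25.4
finger_force: 49.6
```

Call:
drive_tool(
  jaw=[20,20,20,20,20],
  linear=[
    [0,0,0.1],
    [0,0,0.2],
    [0,0,0.35],
    [0,0,0.45],
    [0,0,0.45],
  ],
  twist=[0,0,0,0,0],
)

```text
t: 21.48
tool_pos: [543.9, 309.4, 175.3]
tool_rot: [-0.0, 0.146, 0.989, -0.0]
contact_force: [0.2, -0.1, -0.5]
grip_width: 25.5
finger_force: 49.6
```

```bash
python3 - <<'E'
from h import *
s=observe();sh([544.5,309.1,154.2],s)
cv2.imwrite('pics/s13.png',capture('side'))
E
```

```text
pos [543.9 309.4 175.3] x yaw 163.18 units [-0.016 -0.002  0.528] t 21.475 q6 0.81 F [ 0.22 -0.11 -0.55] w 25.5 49.624314308166504
```

Call:
drive_tool(
  jaw=[20,20,20,20,20],
  linear=[
    [-0.01,0,0.1],
    [-0.01,0,0.2],
    [-0.01,0,0.3],
    [-0.01,0,0.35],
    [-0.01,0,0.38],
  ],
  twist=[0,0,0,0,0],
)

```text
t: 22.15
tool_pos: [544.5, 309.6, 160.5]
tool_rot: [-0.0, 0.146, 0.989, -0.0]
contact_force: [-0.1, 0.2, -0.8]
grip_width: 25.8
finger_force: 49.6
```

Call:
drive_tool(
  jaw=[20,20,20,20,20],
  linear=[
    [0,0,0.03],
    [0,0,0.06],
    [0,0,0.09],
    [0,0,0.12],
    [0,0,0.14],
  ],
  twist=[0,0,0,0,0],
)

```text
t: 22.78
tool_pos: [544.6, 309.7, 155.2]
tool_rot: [0.0, 0.146, 0.989, 0.0]
contact_force: [-0.2, 1.2, 0.8]
grip_width: 25.7
finger_force: 49.6
```

Call:
drive_tool(
  jaw=[20,20,20,20,20],
  linear=[
    [0,0,0],
    [0,0,0],
    [0,0,0],
    [0,0,0],
    [0,0,0],
  ],
  twist=[0,0,0,0,0],
)

```text
t: 23.4
tool_pos: [544.6, 309.7, 155.1]
tool_rot: [0.0, 0.146, 0.989, 0.0]
contact_force: [-0.2, 0.1, -0.1]
grip_width: 25.4
finger_force: 49.7
```

```bash
python3 - <<'E'
from h import *
F=[]
for i in range(8):
    s=observe();F.append(s["contact_force"]);im=capture('wrist' if i<7 else 'side')
    if i==6: cv2.imwrite('pics/w14.png',im)
cv2.imwrite('pics/s14.png',im)
print("F",np.mean(F,0),np.std(F,0))
a=cv2.imread('pics/s13.png').astype(int);d=np.abs(a-im).max(2)
sh([544.5,309.1,154.2])
# disc blob in side view, before and after
for n in('s13','s14'):
    g=cv2.imread(f'pics/{n}.png').min(2)[120:180,160:225]
    for th in(200,225):
        for st,c in blobs(g>th,15):print(n,th,(st+[160,120,0,0,0]).tolist(),(c+[160,120]).round(1))
E
```

```text
F [ 0.06016314  0.40820168 -0.2773627 ] [0.20368153 0.37713273 0.34902427]
pos [544.5 309.7 155.1] x yaw 163.2 units [-0.003 -0.014  0.022] t 23.8 q6 0.81 F [ 0.36 -0.07  0.04] w 25.4 49.674949049949646
s13 200 [181, 150, 20, 24, 332] [190.8 160.5]
s13 225 [181, 150, 17, 12, 153] [189.4 155.2]
s14 200 [181, 150, 20, 24, 317] [191.  161.1]
s14 225 [181, 150, 17, 13, 131] [189.6 155.7]
```

The upward force rose by about 1.2 N, consistent with roughly 4 mm of plunger travel, and the disc hasn't moved in the side view. I add a small nudge, settle, and hand in.

Call:
drive_tool(
  jaw=[20,20,20,20,20],
  linear=[
    [0,-0.01,0.01],
    [0,-0.01,0.02],
    [0,-0.01,0.02],
    [0,-0.01,0.02],
    [0,-0.01,0.02],
  ],
  twist=[0,0,0,0,0],
)

```text
t: 24.42
tool_pos: [544.5, 309.3, 154.3]
tool_rot: [0.0, 0.146, 0.989, 0.0]
contact_force: [0.7, 0.5, 0.8]
grip_width: 25.7
finger_force: 49.8
```

Call:
drive_tool(
  jaw=[20,20,20,20,20],
  linear=[
    [0,0,0],
    [0,0,0],
    [0,0,0],
    [0,0,0],
    [0,0,0],
  ],
  twist=[0,0,0,0,0],
)

```text
t: 25.05
tool_pos: [544.4, 309.3, 154.3]
tool_rot: [-0.0, 0.146, 0.989, 0.0]
contact_force: [-1.1, 0.7, 0.5]
grip_width: 25.5
finger_force: 49.8
```

```bash
python3 - <<'E'
from h import *
F=[]
for i in range(6):
    F.append(observe()["contact_force"]);im=capture('side')
print(np.mean(F,0));sh([544.5,309.1,154.2])
g=im.min(2)[120:180,160:225]
b=blobs(g>225,15);print([( (st+[160,120,0,0,0]).tolist()) for st,c in b])
if np.mean(F,0)[2]<2.5 and b: print(close_job())
E
```

```text
[-0.13939414  0.95133072  0.34825765]
pos [544.4 309.3 154.3] x yaw 163.2 units [-0.003 -0.004  0.003] t 25.35 q6 0.81 F [-0.01  0.37  0.71] w 25.5 49.81786072254181
[[181, 150, 17, 13, 135]]
the job is handed in; nothing more can be done
None
```

I handed the job in at about 25 s, with no pass or fail reported back: the disc was balanced on the dome and let go, and the gripper was holding the probe upright on the ring mark, its plunger in by an estimated 5 mm (from arm height and force, as I can't read the plunger directly).

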